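# Set the rebound ring of a coil-over damper

### The arm

A 6-joint arm with a two-finger parallel gripper is mounted at the origin on the work surface. World frame = base frame: x ahead of the robot, y to its left, z up, the work surface at z = 0. Lengths are in m, angles in rad, forces in N, time in s.
With the tool pointing down it reaches from about 0.225 to 0.875 m from the base axis. Payload 3.4 kg.
Tool frame: the origin (TCP) lies between the finger pads; the fingertips stand 11 mm ahead of it and the grasp point (between the pads) lies 8 mm behind it; z points along the fingers, y is the line along which they close (so a half turn about z gives the same grasp; the last joint's range is limited). The gripper opens to 85 mm and grips with 20 to 120 N. Pads are 22 mm wide; open, the fingers measure 114 mm over their backs; the gripper's body (76 mm by 85 mm) begins 54 mm behind the grasp point. The pads swing forward as they close: fully open they stand 13 mm farther back than shut.
Start: joints at [1.017, 0.276, 1.505, -0, 1.361, -0.121], TCP at [0.241, 0.522, 0.242] pointing down, gripper open.
Joint ranges: [-2.89, 2.89], [-0.75, 2.08], [0.22, 2.7], [-1.18, 4.32], [0.11, 2.71], [-2.7, 2.7]. Speed limits (rad/s): [2.57, 2.57, 3.14, 3.14, 3.14, 3.14].

### API

Orientations are given as a unit quaternion [w, x, y, z].
In Python, from rig import sensors, eyes, manip gives the robot as it stands.
- The arm moves only by the tool drive_tool, never from a script. Its argument "deltas" is a list of rows, each an object with "linear": the shift along the world's x, y, z in mm, a list of three; "twist": the turn about the world's z in degrees; "claw": the opening, from 0 (shut) to 1 (fully open). In form: [{"linear": [tx, ty, tz], "twist": twist, "claw": claw}, ...]. A call has 1 to 12 rows; each row is the pose to reach, as a shift and turn from the pose commanded when the call began; what a row does not reach only later rows make up. A row lasts 1/12 s, in which the tool goes at most 41.7 mm and 7.16 degrees, less where a joint would pass 70% of its speed; a pose out of reach is approached as far as the arm can. A call with a gripper value outside its range is refused whole. The fingers move at their own pace and stop on an object; "squeeze" is the grip in N (left out, the last holds). Time passes only in rows, so rows that repeat a pose let the fingers close. It gives the time, the measured TCP pose, the force, the opening and the grip force at its end, in the units of the state.
- sensors.get_state(): the state, without advancing time (a new reading comes with each control period).
- eyes.get_image(name): name is "scene" or "top" or "wrist"; returns the picture (480x640x3 uint8, red, green, blue); there is no depth.
- eyes.camera_model(name): a dict with "intrinsics" (3x3 intrinsics, pixels), "R" (3x3) and "t" (3): a world point X has camera coordinates R X + t. Camera axes: x right, y down, z forward; pixel columns grow to the right and rows downward; lengths in m; the calibration is good to about 2 mm. A picture is of the moment at which its call begins: read the wrist's pose just before it. camera_model takes no time and is no camera call; for the wrist camera it gives the pose at the moment of the call.
- manip.sign_off(): hands the job in; it is judged then, once.
The state is a dict: "clock": time; "qpos": joint angles; "qd": joint speeds; "effort": joint torques, N m; "position": TCP position; "ee_rot": TCP orientation; "contact_force": force on the tool from outside, world axes, zero at the start; "moment": the same for the moment, N m; "width": finger opening in m; "gripper_force": force on a finger pad.
Only numpy, scipy, OpenCV 4.12 (cv2) and the standard library are available. Lean on these libraries where they do the work, as an engineer would, in place of code of your own. Each camera call takes 0.05 s, during which the arm holds its last target. There are 200 camera calls.

### The job

The rebuilt damper clamped in the vice still wears its yellow transit cap: lift the cap off along the damper and stand it, open end down, on the floor of the steel parts tray. Then turn the black knurled rebound ring until its orange line meets the white paint line on the blue collar just above it, gripping only the ring: keep off the spring, the blue spring plate below and the rod end above. Let go, and leave everything else on the bench where it is.

Things in the scene. Friction and masses are not known exactly. Their poses are not given: they have to be found in the camera images.
- cap_center (a point): loose yellow plastic transit cap, a hollow top-hat 66 tall, about 60 g: skirt (open end) diameter 63 up to 30, cone to 36, closed crown of diameter 45 from 36 to 66; grip it by the crown. Point on its axis, 33 above the rim; z axis from open end to crown. It sits loosely over rod end and ring, hiding them, leaning like the damper; draw it 65 along the axis to come clear.
- ring_center (a point): centre of the damper's black knurled rebound ring: outer diameter 52, 14 thick (7 either side of this point). z = the damper's axis, up towards the rod end; it leans 35 degrees from vertical, roughly towards the robot, 0.25 m above the bench. Grip it across its diameter with fingers that come down along the axis past the slimmer rod end and stop short of the spring plate.
- adjuster_ring (a joint): ring angle in rad, counter-clockwise positive seen from the rod-end side (looking down on it); 0: its orange line meets the white line. Starts between 0.6 and 1.4, so turn it clockwise. Drag about 0.1 N m, stays where left; end stops at -1.2 and 2.4.
- ring_line (a point): the orange line on the ring: point on its upper outer edge, 26 from the axis and 7 above ring_center
- paint_mark (a point): the white paint line on the blue rod-end collar: point at the collar's lower outer edge, 22.5 from the axis and 8 above ring_center; on the side of the damper away from the robot. The lines meet when the orange line lies at the same angle about the axis, 3.5 further out.
- rod_end: fixed rod end above the ring: blue collar of diameter 45 and 8 thick, then a neck and an eye of diameter 30, 20 wide, its top 48 above ring_center. Origin on the axis at the collar's lower face, 8 above ring_center; z along the damper's axis. Do not touch it.
- spring_plate: fixed blue spring plate below the ring, diameter 74, 7 thick, with a hub of diameter 45 up to the ring. Origin on the axis at its upper face, 12 below ring_center (so 5 below the ring's lower face). The cap's rim rests on it at the start. Do not touch it.
- spring: fixed orange coil spring below the spring plate, diameter 68, 101 long; its origin is on the damper's axis at the lower eye, 188 below ring_center. Do not touch it.
- vice: blue bench vice, fixed; origin at bench level under the clamped lower eye of the damper. It covers 100 to 124 in x, -95 to +160 in y (spindle, tommy bar) and is 107 high. The damper leans from (0, 0, 92) in the vice's frame towards its -x side.
- tray: steel parts tray, fixed, open on top, 200 (x) by 130 (y) by 30 tall, walls 4 and floor 4 thick; origin at the centre of its underside. Its -x half is free; the +x half holds a bump rubber and a socket. It stands left or right of the vice (a red box of the same footprint stands on the other side).
- socket_box: red socket box with dividers, fixed, 200 x 130 x 45, on the other side of the vice from the tray; origin at the centre of its underside. Nothing goes into it.
- cap: the yellow cap again; origin at the centre of its open rim, z towards the crown
- bump_rubber_c (a point): black rubber bump stop, diameter 38, 32 tall, standing in the tray's far half (tray +x side); point half-way up. Leave it there.
- long_socket_center (a point): chrome long socket, a plain cylinder of diameter 22 and length 75, lying in the tray's far half along the tray's x; point at its centre. Leave it there.
- spray_can_c (a point): orange spray can with pale metal top, diameter 60, 170 tall, standing to the right of the vice, towards the far side; point half-way up
- bolt_jar_c (a point): pale grey jar with lid, diameter 68, 90 tall, standing to the left of the vice, towards the far side; point half-way up
- screwdriver_grip (a point): red-handled screwdriver lying on the bench on the robot's side of the vice; point on its handle
- wrench_grip (a point): steel wrench lying on the bench on the robot's side of the vice; point on its shaft
There are look-alikes about, which are no part of the job. Of the things that look like the cap, the largest one is meant.

How it is judged:
By the outcome, as a careful person would: the job done as asked, in the order asked, and still so for the second after the job is handed in, with the robot touching nothing.
It also fails if it takes over 58 s, if anything falls off the work surface, if the arm or the gripper's body presses on something with over 40 N, if the wrist force passes 120 N, or if a joint passes its speed limit or range.

## Working session

There is one attempt and no reset: what is moved stays moved. The work goes in short steps, Python scripts to look and compute and a tool call to move; the robot and the scene stay as the last step left them, time stands still between calls to the robot, and variables do not carry over. Pictures are saved under pics/ and viewed, at most 10 in all, crops included, and the job is handed in when it is done.

Besides the shell and the picture viewer there is one more tool, called after "Request:" as name(argument=value, ...) on one line, values as JSON. drive_tool: Moves the arm, as the interface text tells. Its arguments: {"type":"object","properties":{"deltas":{"type":"array","items":{"type":"object","properties":{"linear":{"type":"array","items":{"type":"number"}},"twist":{"type":"number"},"claw":{"type":"number"}}}},"squeeze":{"type":"number"}},"required":["deltas"]}

```bash
mkdir -p pics; cat > h.py <<'E'
import numpy as np, cv2
from rig import sensors, eyes, manip
def snap(n,f):
    m=eyes.camera_model(n); im=eyes.get_image(n); cv2.imwrite(f'pics/{f}.png',im[:,:,::-1]); np.savez(f'pics/{f}.npz',K=m['intrinsics'],R=m['R'],t=m['t']); return im
def cam(f):
    d=np.load(f'pics/{f}.npz'); return np.array(d['K']),np.array(d['R']),np.array(d['t'])
def proj(f,X):
    K,R,t=cam(f); c=np.atleast_2d(X)@R.T+t; u=c@K.T; return u[:,:2]/u[:,2:]
def ray(f,uv):
    K,R,t=cam(f); d=R.T@np.linalg.solve(K,[uv[0],uv[1],1]); return -R.T@t,d/np.linalg.norm(d)
def onz(f,uv,z):
    o,d=ray(f,uv); return o+d*(z-o[2])/d[2]
def tri(obs):
    A=np.zeros((3,3));b=np.zeros(3)
    for f,uv in obs:
        o,d=ray(f,uv);P=np.eye(3)-np.outer(d,d);A+=P;b+=P@o
    X=np.linalg.solve(A,b);return X
E
python3 - <<'E'
from h import *
for n in('scene','top'):
    snap(n,n+'0'); K,R,t=cam(n+'0'); print(n,-R.T@t,R[2],K[0,0])
snap('wrist','wrist0')
s=sensors.get_state();print(s['position'],s['ee_rot'],s['width'],s['clock'])
E
```

```text
scene [ 1.03990224 -0.69521804  0.71733159] [-0.49587051  0.68596469 -0.5325081 ] 476.41215236489415
top [0.40373563 0.00991558 1.24873083] [ 0.15014541 -0.02857796 -0.98825081] 448.20775041230127
[0.24098109 0.52166573 0.24164722] [-2.16247355e-04  2.14701937e-01  9.76679383e-01 -6.43951696e-04] 0.08543193732046549 0.15
```

View pics/scene0.png

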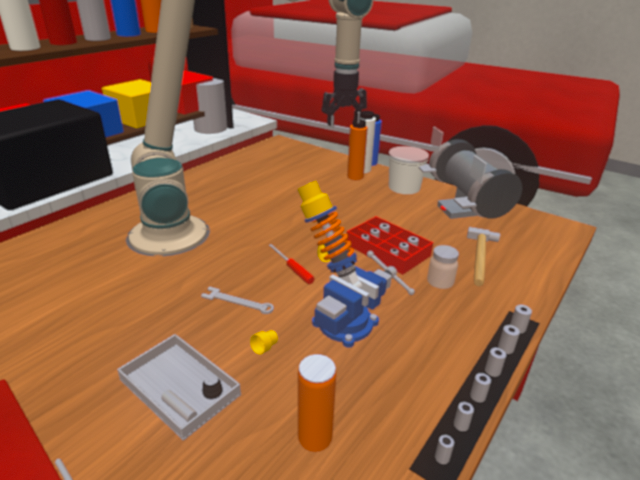

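View pics/top0.png

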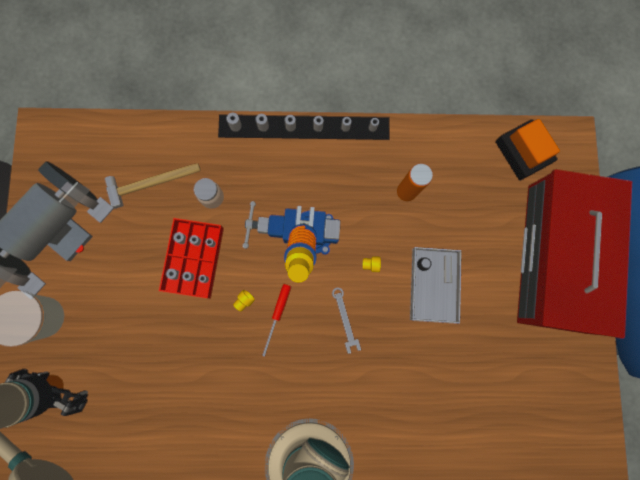

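```bash
cat >> h.py <<'E'
def frame(az,tilt=np.deg2rad(35)):
    a=np.array([np.sin(tilt)*np.cos(az),np.sin(tilt)*np.sin(az),np.cos(tilt)])
    e1=np.cross([0,0,1],a);e1/=np.linalg.norm(e1);return a,e1,np.cross(a,e1)
TH=np.linspace(0,2*np.pi,60)
def circ(c,fr,h,r):
    a,e1,e2=fr; return c+h*a+r*(np.cos(TH)[:,None]*e1+np.sin(TH)[:,None]*e2)
def yellow(im):
    h=cv2.cvtColor(im,cv2.COLOR_RGB2HSV); return cv2.inRange(h,(23,130,70),(36,255,255))
def big(m):
    n,l,s,c=cv2.connectedComponentsWithStats(m); k=1+np.argmax(s[1:,4]); return (l==k).astype(np.uint8)
def capmask(f,rim,fr,S=4):
    m=np.zeros((480*S,640*S),np.uint8)
    for pr in(((0,.0315),(.030,.0315)),((.03,.0315),(.036,.0225)),((.036,.0225),(.066,.0225))):
        p=np.vstack([proj(f,circ(rim,fr,h,r)) for h,r in pr])
        cv2.fillConvexPoly(m,cv2.convexHull(np.round((p+.5)*S).astype(np.int32)),255)
    return cv2.resize(m,(640,480),interpolation=cv2.INTER_AREA).astype(float)/255
def fitcap(masks,x0,tilt=None):
    from scipy.optimize import minimize
    def cost(x):
        fr=frame(x[3],np.deg2rad(35) if tilt is None else x[4]); return sum(np.sum((cv2.GaussianBlur(capmask(f,x[:3],fr)-m,(0,0),1.0))**2) for f,m in masks.items())
    st=np.array([.01,.01,.01,.1]+([.1] if tilt is not None else []))
    r=minimize(cost,x0,method='Nelder-Mead',options=dict(initial_simplex=np.vstack([x0]+[x0+np.eye(len(x0))[i]*st[i] for i in range(len(x0))]),xatol=1e-4,fatol=.05,maxiter=400));return r
E
python3 - <<'E'
from h import *
M={}
for f in('top0','scene0'):
    im=cv2.imread(f'pics/{f}.png')[:,:,::-1]; m=yellow(im)
    if f=='scene0': m[:,:290]=0;m[245:]=0;m[:,340:]=0
    m=big(m);M[f]=m.astype(float);ys,xs=np.nonzero(m);print(f,m.sum(),xs.min(),xs.max(),ys.min(),ys.max())
c=tri([(f,np.array(np.nonzero(m))[::-1].mean(1)) for f,m in M.items()]);print(c)
fr=frame(np.pi);x0=np.r_[c-.03*fr[0],np.pi]
r=fitcap(M,x0);print(r.x,r.fun)
x=r.x;a=frame(x[3])[0];rc=x[:3]+.012*a;print('ring',rc,'axis',a,'crown mid',x[:3]+.051*a,'eye',rc-.188*a)
for uv in((415,248),(461,250),(460,323),(412,321)):print(onz('top0',uv,.03))
E
```

```text
top0 746 286 312 248 281
scene0 457 304 330 183 215
[0.503431   0.02822762 0.2617955 ]
[0.51592805 0.02636573 0.23383611 3.04932091] 271.56465860180714
ring [0.50907442 0.02699993 0.24366593] axis [-0.57113643  0.05284983  0.81915204] crown mid [0.48680009 0.02906108 0.27561286] eye [0.61644806 0.01706416 0.08966535]
[ 0.57051161 -0.28990626  0.03      ]
[ 0.56572986 -0.41796203  0.03      ]
[ 0.36681941 -0.40616838  0.03      ]
[ 0.37193666 -0.27582447  0.03      ]
```

View pics/wrist0.png

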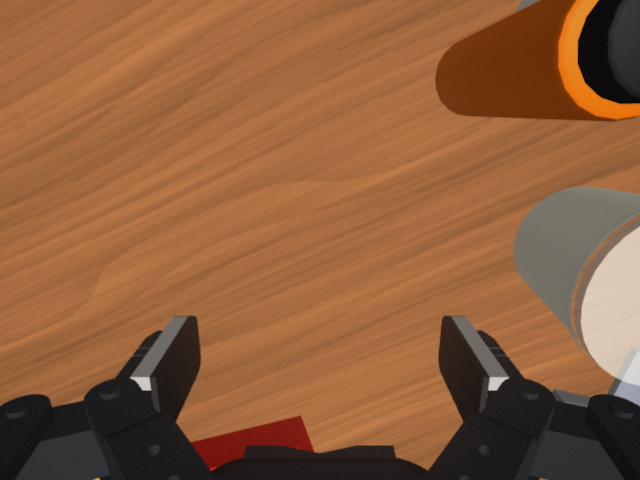

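```bash
sed -i 's/(23,130,70),(36,255,255)/(20,100,45),(38,255,255)/' h.py; python3 - <<'E'
from h import *
M={}
for f in('top0','scene0'):
    im=cv2.imread(f'pics/{f}.png')[:,:,::-1]; m=yellow(im)
    if f=='scene0': m[:,:290]=0;m[245:]=0;m[:,345:]=0
    m=big(m);M[f]=m.astype(float);ys,xs=np.nonzero(m);print(f,m.sum(),xs.min(),xs.max(),ys.min(),ys.max())
x0=np.array([0.516,.0264,.2338,3.05])
for MM in (M,):
    r=fitcap(MM,x0);x=r.x;print(x,r.fun);a=frame(x[3])[0];rc=x[:3]+.012*a
    for f in M:print(f,capmask(f,x[:3],frame(x[3])).sum())
    print('ring',rc,'axis',a,'crown mid',x[:3]+.051*a,'eye',rc-.188*a)
o=[]
for f in M:
    im=cv2.imread(f'pics/{f}.png'); c=proj(f,rc)[0].astype(int)
    k=im[c[1]-45:c[1]+45,c[0]-45:c[0]+45].copy();k=cv2.resize(k,(400,400),interpolation=cv2.INTER_CUBIC)
    p=(capmask(f,x[:3],frame(x[3]))[c[1]-45:c[1]+45,c[0]-45:c[0]+45]>.5).astype(np.uint8);p=cv2.resize(p,(400,400))
    cs,_=cv2.findContours(p,0,1);cv2.drawContours(k,cs,-1,(255,255,255),1);o.append(k)
cv2.imwrite('pics/fit.png',np.hstack(o))
E
```

```text
top0 801 285 313 247 282
scene0 794 298 331 181 217
[0.51623377 0.02601856 0.2347523  3.0519832 ] 9.486640223035899
top0 828.7803921568627
scene0 834.3921568627452
ring [0.50937847 0.02663451 0.24458212] axis [-0.57127511  0.05132911  0.81915204] crown mid [0.48709874 0.02863634 0.27652905] eye [0.61677819 0.01698463 0.09058154]
```

View pics/fit.png

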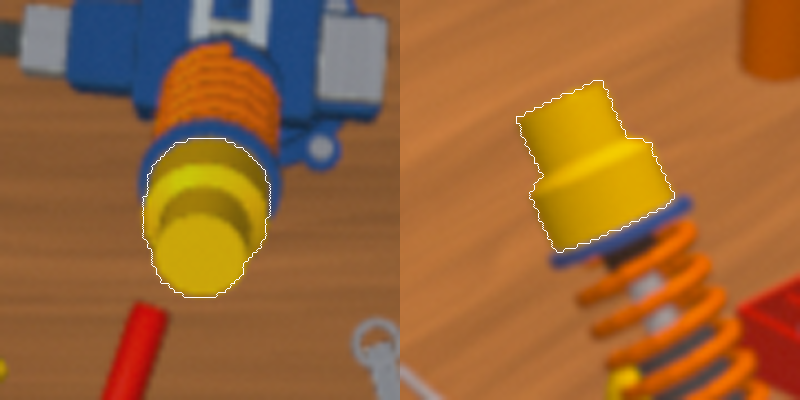

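The overlay in both views (the cap's top at about (200,250) in the left crop and (560,165) in the right) shows that the fitted cap pose matches well. I'm moving above the crown.

Request:
drive_tool(deltas=[{"linear": [0,0,40],"twist": 0,"claw": 1},{"linear": [0,0,80],"twist": 7,"claw": 1},{"linear": [10,-20,115],"twist": 14,"claw": 1},{"linear": [243,-493,138],"twist": 19.7,"claw": 1},{"linear": [243,-493,138],"twist": 19.7,"claw": 1},{"linear": [243,-493,138],"twist": 19.7,"claw": 1},{"linear": [243,-493,138],"twist": 19.7,"claw": 1},{"linear": [243,-493,138],"twist": 19.7,"claw": 1},{"linear": [243,-493,138],"twist": 19.7,"claw": 1},{"linear": [243,-493,138],"twist": 19.7,"claw": 1},{"linear": [243,-493,138],"twist": 19.7,"claw": 1},{"linear": [243,-493,138],"twist": 19.7,"claw": 1}], squeeze=40)

```text
clock: 1.15
position: [0.4169, 0.164, 0.3737]
ee_rot: [0.0, 0.044, 0.999, 0.0]
contact_force: [0.7, 0.8, 0.6]
width: 0.0851
gripper_force: 0.0
```

Request:
drive_tool(deltas=[{"linear": [0,0,0],"twist": 0,"claw": 1},{"linear": [0,0,0],"twist": 0,"claw": 1},{"linear": [0,0,0],"twist": 0,"claw": 1}])

```text
clock: 1.4
position: [0.4165, 0.1659, 0.3734]
ee_rot: [-0.001, 0.045, 0.999, 0.0]
contact_force: [0.6, -0.2, 1.0]
width: 0.0852
gripper_force: 0.0
```

```bash
python3 - <<'E'
from h import *
s=sensors.get_state();p=np.array(s['position']);print(p,s['ee_rot'],s['qpos'])
print('todo',np.array([.4837,.0289,.2735])-p)
K,R,t=cam('wrist0');m=eyes.camera_model('wrist');Rc=np.array(m['R']);tc=np.array(m['t']);print('cam in world',-Rc.T@tc, Rc[2],K[0,0])
print('finger depth open',K[0,0]*.0854/(442-198))
E
```

```text
[0.41653096 0.16592895 0.37340885] [-5.03016930e-04  4.50521664e-02  9.98984447e-01  3.53247294e-04] [ 2.22925088e-01  3.11199802e-02  1.48969580e+00  9.48892059e-04
  1.62155989e+00 -1.25768860e+00]
todo [ 0.06716904 -0.13702895 -0.09990885]
cam in world [0.33940227 0.17170821 0.50494568] [ 0.2993124  -0.02615655 -0.95379658] 413.53469590295066
finger depth open 0.14473714356603276
```

Request:
drive_tool(deltas=[{"linear": [20,-41,0],"twist": 0,"claw": 1},{"linear": [37,-75,0],"twist": 0,"claw": 1},{"linear": [53,-108,0],"twist": 0,"claw": 1},{"linear": [67,-137,0],"twist": 0,"claw": 1},{"linear": [67,-137,-30],"twist": 0,"claw": 1},{"linear": [67,-137,-60],"twist": 0,"claw": 1},{"linear": [67,-137,-85],"twist": 0,"claw": 1},{"linear": [67,-137,-102],"twist": 0,"claw": 1},{"linear": [67,-137,-102],"twist": 0,"claw": 1},{"linear": [67,-137,-102],"twist": 0,"claw": 1}])

```text
clock: 2.23
position: [0.4832, 0.0306, 0.2712]
ee_rot: [-0.001, 0.043, 0.999, 0.0]
contact_force: [0.0, 0.4, 1.6]
width: 0.0856
gripper_force: 0.0
```

Request:
drive_tool(deltas=[{"linear": [0,0,0],"twist": 0,"claw": 0.3},{"linear": [0,0,0],"twist": 0,"claw": 0.3},{"linear": [0,0,0],"twist": 0,"claw": 0.3},{"linear": [0,0,0],"twist": 0,"claw": 0.3},{"linear": [0,0,0],"twist": 0,"claw": 0.3},{"linear": [0,0,0],"twist": 0,"claw": 0.3},{"linear": [0,0,0],"twist": 0,"claw": 0.3},{"linear": [0,0,0],"twist": 0,"claw": 0.3}], squeeze=40)

```text
clock: 2.9
position: [0.4844, 0.0291, 0.2733]
ee_rot: [0.002, 0.044, 0.999, 0.0]
contact_force: [-1.1, 1.3, 6.4]
width: 0.0448
gripper_force: 40.8
```

```bash
python3 - <<'E'
from h import *
snap('wrist','w1');s=sensors.get_state();print(s['position'],s['width'],s['gripper_force'],s['contact_force'])
E
```

```text
[0.48440374 0.02905439 0.27330818] 0.044591977121055094 40.75917679583654 [-1.01253044  0.9929633   5.61661076]
```

View pics/w1.png

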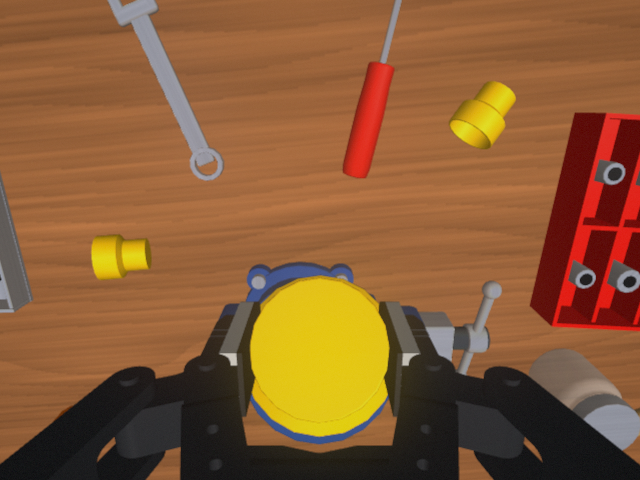

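The wrist view shows the crown (centre about (320,350)) held between the pads. I'm pulling it along the axis now.

Request:
drive_tool(deltas=[{"linear": [-5.7,0.5,8.2],"twist": 0,"claw": 0.3},{"linear": [-14.3,1.3,20.5],"twist": 0,"claw": 0.3},{"linear": [-25.7,2.3,36.9],"twist": 0,"claw": 0.3},{"linear": [-37.1,3.3,53.2],"twist": 0,"claw": 0.3},{"linear": [-45.7,4.1,65.5],"twist": 0,"claw": 0.3},{"linear": [-48,4.3,95],"twist": 0,"claw": 0.3},{"linear": [-48,4.3,95],"twist": 0,"claw": 0.3}])

```text
clock: 3.53
position: [0.4364, 0.0332, 0.3719]
ee_rot: [0.004, 0.045, 0.999, -0.0]
contact_force: [1.2, 0.8, -0.2]
width: 0.0448
gripper_force: 41.1
```

```bash
python3 - <<'E'
from h import *
for n in('scene','top'):snap(n,n+'1')
s=sensors.get_state();p=np.array(s['position']);print(p,s['width'],s['contact_force'])
im=[cv2.imread(f'pics/{n}.png') for n in('scene1','top1')]
cv2.imwrite('pics/c1.png',np.hstack([cv2.resize(im[0][130:290,230:390],(400,400),interpolation=2),cv2.resize(im[1][190:350,220:380],(400,400),interpolation=2)]))
E
```

```text
[0.43570982 0.03321166 0.36799447] 0.04445518088293294 [-0.17819272 -0.31491803 -1.0749819 ]
```

View pics/c1.png

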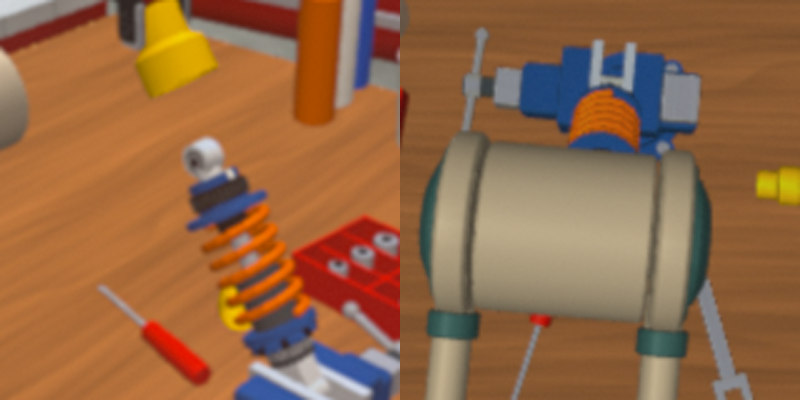

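The cap is off and still leaning in the grip. In the left crop the bare ring is at about (220,190) and the white paint at (232,172). Next I'll carry the cap over the tray.

Request:
drive_tool(deltas=[{"linear": [-10,-30,0],"twist": 0,"claw": 0.3},{"linear": [-15,-68,-10],"twist": 0,"claw": 0.3},{"linear": [-20,-104,-30],"twist": 0,"claw": 0.3},{"linear": [-25,-138,-50],"twist": 0,"claw": 0.3},{"linear": [-30,-172,-70],"twist": 0,"claw": 0.3},{"linear": [-35,-206,-90],"twist": 0,"claw": 0.3},{"linear": [-40,-240,-110],"twist": 0,"claw": 0.3},{"linear": [-45,-274,-130],"twist": 0,"claw": 0.3},{"linear": [-50,-308,-150],"twist": 0,"claw": 0.3},{"linear": [-53,-342,-170],"twist": 0,"claw": 0.3},{"linear": [-53,-377,-190],"twist": 0,"claw": 0.3},{"linear": [-53,-377,-215],"twist": 0,"claw": 0.3}])

```text
clock: 4.63
position: [0.3831, -0.3509, 0.1504]
ee_rot: [0.001, 0.046, 0.999, -0.003]
contact_force: [0.6, -0.7, -0.0]
width: 0.0443
gripper_force: 41.2
```

Request:
drive_tool(deltas=[{"linear": [0,0,0],"twist": 0,"claw": 0.3},{"linear": [0,0,0],"twist": 0,"claw": 0.3},{"linear": [0,0,0],"twist": 0,"claw": 0.3}])

```text
clock: 4.88
position: [0.3827, -0.343, 0.1519]
ee_rot: [-0.0, 0.044, 0.999, 0.0]
contact_force: [0.1, -0.4, 0.2]
width: 0.0444
gripper_force: 41.2
```

```bash
python3 - <<'E'
from h import *
im=snap('scene','scene2')
s=sensors.get_state();p=np.array(s['position']);print(p,s['width'],s['contact_force'],s['ee_rot'])
c=proj('scene2',p)[0];print(c)
m=yellow(im);x,y=c.astype(int);w=np.zeros_like(m);w[y-40:y+60,x-60:x+60]=m[y-40:y+60,x-60:x+60];m=big(w).astype(float)
# visible part only: fit with pivot fixed, tilt unknown, score by skirt pixels
piv=p+[0,0,.005]
for az in(3.052,):
  for td in range(0,56,5):
    fr=frame(az,np.deg2rad(td));pm=capmask('scene2',piv-.054*fr[0],fr);print(td,round(float((pm*m).sum()/m.sum()),3),round(float((pm*m).sum()/pm.sum()),3))
cv2.imwrite('pics/s2.png',cv2.resize(cv2.imread('pics/scene2.png')[y-75:y+75,x-100:x+100],(800,600),interpolation=2))
E
```

```text
[ 0.38313304 -0.34329759  0.15263749] 0.04469877408760982 [ 1.60099825e-04  8.59419050e-02 -4.18906102e-01] [ 4.49709583e-04  4.40643509e-02  9.99028559e-01 -2.64503031e-04]
[137.91271659 304.75752405]
0 0.0 nan
5 0.918 0.777
10 0.932 0.792
15 0.945 0.811
20 0.955 0.835
25 0.968 0.863
30 0.976 0.897
35 0.976 0.929
40 0.948 0.937
45 0.941 0.916
50 0.958 0.89
55 0.966 0.862h.py:20: RuntimeWarning: invalid value encountered in divide
  e1=np.cross([0,0,1],a);e1/=np.linalg.norm(e1);return a,e1,np.cross(a,e1)
h.py:32: RuntimeWarning: invalid value encountered in cast
  cv2.fillConvexPoly(m,cv2.convexHull(np.round((p+.5)*S).astype(np.int32)),255)
<stdin>:10: RuntimeWarning: invalid value encountered in scalar divide
```

View pics/s2.png

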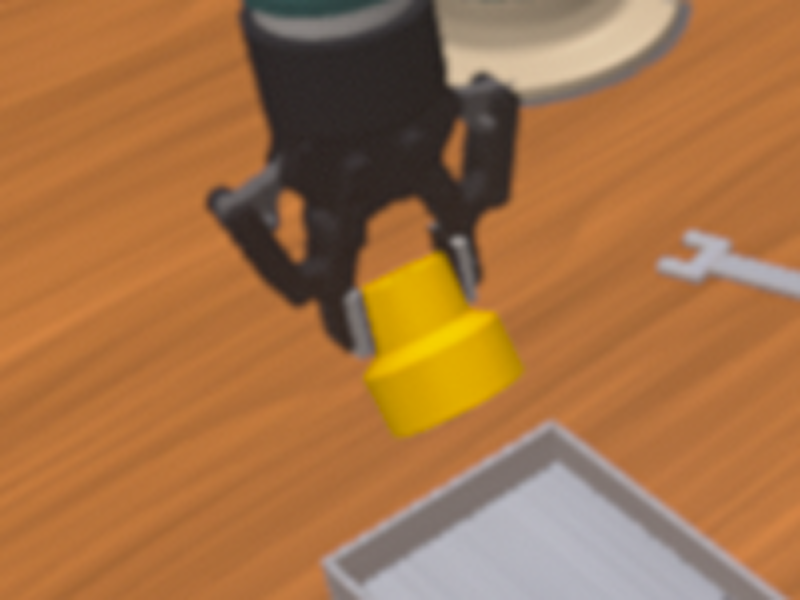

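Request:
drive_tool(deltas=[{"linear": [6,0,-30],"twist": 0,"claw": 0.3},{"linear": [10,0,-60],"twist": 0,"claw": 0.3},{"linear": [10,0,-78],"twist": 0,"claw": 0.3},{"linear": [10,0,-86],"twist": 0,"claw": 0.3},{"linear": [10,0,-90],"twist": 0,"claw": 0.3},{"linear": [10,0,-92],"twist": 0,"claw": 0.3},{"linear": [10,0,-92],"twist": 0,"claw": 0.3}], squeeze=25)

```text
clock: 5.52
position: [0.3934, -0.3442, 0.0608]
ee_rot: [0.001, 0.044, 0.999, -0.001]
contact_force: [-0.5, -0.4, -0.2]
width: 0.0445
gripper_force: 41.2
```

Request:
drive_tool(deltas=[{"linear": [0,0,-2],"twist": 0,"claw": 0.3},{"linear": [0,0,-4],"twist": 0,"claw": 0.3},{"linear": [0,0,-4],"twist": 0,"claw": 0.3}], squeeze=25)

```text
clock: 5.77
position: [0.3939, -0.3448, 0.059]
ee_rot: [0.002, 0.045, 0.999, -0.001]
contact_force: [-1.3, 3.1, 15.7]
width: 0.0447
gripper_force: 42.7
```

Request:
drive_tool(deltas=[{"linear": [5,-0.5,0],"twist": 0,"claw": 0.31},{"linear": [10.4,-1,0],"twist": 0,"claw": 0.31},{"linear": [16,-1.4,-1],"twist": 0,"claw": 0.31},{"linear": [21,-1.9,-2],"twist": 0,"claw": 0.31},{"linear": [26.5,-2.4,-4],"twist": 0,"claw": 0.31},{"linear": [31.5,-2.8,-6],"twist": 0,"claw": 0.31},{"linear": [36.5,-3.3,-8],"twist": 0,"claw": 0.31},{"linear": [36.5,-3.3,-8],"twist": 0,"claw": 0.31}], squeeze=25)

```text
clock: 6.43
position: [0.4306, -0.3487, 0.0501]
ee_rot: [0.001, 0.044, 0.999, -0.002]
contact_force: [-0.8, -0.0, 8.9]
width: 0.0445
gripper_force: 44.2
```

```bash
python3 - <<'E'
from h import *
im=snap('scene','scene3')
s=sensors.get_state();p=np.array(s['position']);print(p,s['width'],s['contact_force'],s['ee_rot'])
x,y=proj('scene3',p)[0].astype(int);print(x,y)
m=yellow(im);w=np.zeros_like(m);w[y-40:y+60,x-60:x+60]=m[y-40:y+60,x-60:x+60];m=big(w).astype(float)
r=fitcap({'scene3':m},np.array([p[0],p[1],.004,3.05,.1]),tilt=1);print(r.x,r.fun)
E
```

```text
[ 0.43048219 -0.34864939  0.05016816] 0.044407153099414065 [-1.02020626  0.42114643  7.5873501 ] [ 0.00142352  0.04409082  0.99902484 -0.00182931]
160 358
[ 4.32467799e-01 -3.45436230e-01  1.18132268e-03  3.04876790e+00
  1.29188255e-01] 106.51339819917028
```

Request:
drive_tool(deltas=[{"linear": [0,0,0],"twist": 0,"claw": 0.6},{"linear": [0,0,0],"twist": 0,"claw": 0.7},{"linear": [0,0,0],"twist": 0,"claw": 0.9},{"linear": [0,0,0],"twist": 0,"claw": 0.9},{"linear": [0,0,0],"twist": 0,"claw": 0.9},{"linear": [0,0,15],"twist": 0,"claw": 0.9},{"linear": [0,0,45],"twist": 0,"claw": 0.9},{"linear": [0,0,80],"twist": 0,"claw": 0.9},{"linear": [0,0,120],"twist": 0,"claw": 0.9},{"linear": [0,40,160],"twist": 0,"claw": 0.9},{"linear": [0,70,190],"twist": 0,"claw": 0.9},{"linear": [0,100,220],"twist": 0,"claw": 0.9}])

```text
clock: 7.48
position: [0.4288, -0.2578, 0.2574]
ee_rot: [0.0, 0.045, 0.999, 0.0]
contact_force: [0.5, 0.1, 0.6]
width: 0.077
gripper_force: 0.0
```

```bash
python3 - <<'E'
from h import *
im=snap('scene','scene4')
s=sensors.get_state();p=np.array(s['position']);print(p,s['width'],s['contact_force'],s['ee_rot'])
x,y=160,365
m=yellow(im);w=np.zeros_like(m);w[y-50:y+60,x-60:x+60]=m[y-50:y+60,x-60:x+60];m=big(w).astype(float)
r=fitcap({'scene4':m},np.array([.43,-.347,.004,3.05,.05]),tilt=1);print(r.x,r.fun)
E
```

```text
[ 0.43055531 -0.25363829  0.26347857] 0.07659316368022702 [0.45500002 3.95661796 3.34877055] [4.14429565e-03 4.37948925e-02 9.99031941e-01 1.13880069e-04]
[ 4.26004884e-01 -3.46242760e-01 -9.98963773e-04  3.17681992e+00
 -5.39324516e-02] 16.75436359806077
```

Request:
drive_tool(deltas=[{"linear": [10,20,25],"twist": 0,"claw": 0.9},{"linear": [20,45,55],"twist": 0,"claw": 0.9},{"linear": [30,80,62],"twist": 0,"claw": 0.9},{"linear": [42,115,62],"twist": 0,"claw": 0.9},{"linear": [54,150,62],"twist": 0,"claw": 0.9},{"linear": [66,185,62],"twist": 0,"claw": 0.9},{"linear": [78,220,62],"twist": 0,"claw": 0.9},{"linear": [86,250,62],"twist": 0,"claw": 0.9},{"linear": [92,277,62],"twist": 0,"claw": 0.9},{"linear": [92,277,62],"twist": 0,"claw": 0.9},{"linear": [92,277,62],"twist": 0,"claw": 0.9},{"linear": [92,277,62],"twist": 0,"claw": 0.9}])

```text
clock: 8.53
position: [0.521, 0.0179, 0.3177]
ee_rot: [-0.0, 0.044, 0.999, -0.0]
contact_force: [-0.7, -0.5, 0.0]
width: 0.0766
gripper_force: 0.0
```

```bash
python3 - <<'E'
from h import *
s=sensors.get_state();print(s['position'],s['width'],s['qpos'])
snap('wrist','w2');rc=np.array([.5094,.0266,.2446]);fr=frame(3.052);c=proj('w2',rc)[0].astype(int);print(c)
im=cv2.imread('pics/w2.png');x,y=c
for nm,h,r in(('o',.007,.026),('p',.008,.0225)):
    # angle 0 = far side (direction -e_lean): 
    pass
S=4;k=cv2.resize(im[max(0,y-80):y+70,max(0,x-100):x+100],None,fx=S,fy=S,interpolation=2);cv2.imwrite('pics/w2c.png',k)
q=proj('w2',circ(rc,fr,.007,.026));print(q[::10]-[x-100,y-80])
E
```

```text
[0.52103638 0.01793508 0.31767466] 0.07656884824920647 [-9.86019274e-02  1.60481406e-01  1.47437695e+00 -7.37113706e-04
  1.50744557e+00 -1.58081239e+00]
[335 241]
[[ 49.74304998  76.54531537]
 [ 76.05162459 121.06940391]
 [130.25730161 119.73725725]
 [152.92528485  74.09815236]
 [122.80885907  33.88036696]
 [ 72.15814394  37.53877147]]
```

View pics/w2c.png

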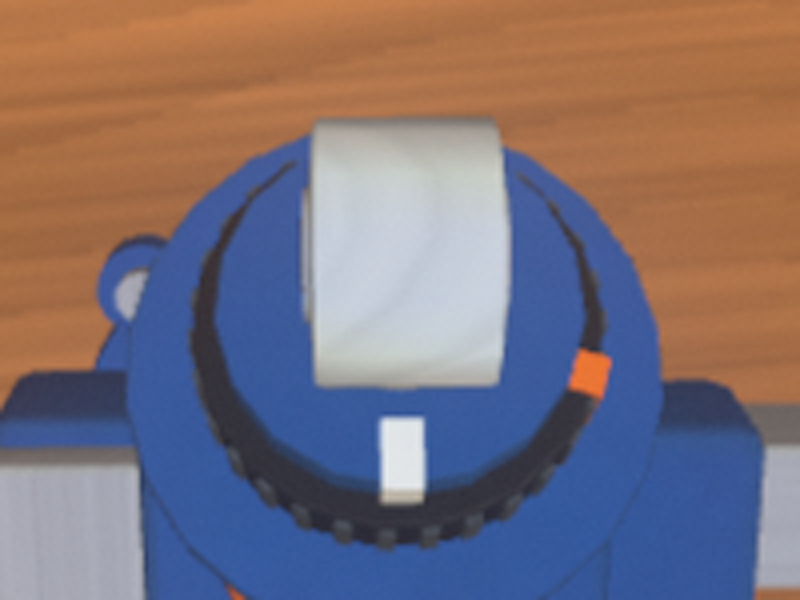

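The crop shows the white line at (402,500), the orange line at (590,372) and a white rod-end eye. I'll compute the angles next.

```bash
cat >> h.py <<'E'
RC=np.array([.5094,.0266,.2446]);AZ=3.052
def ang(f,uv,h,rc=None):
    rc=RC if rc is None else rc
    a,e1,e2=frame(AZ);o,d=ray(f,uv);P=o+d*(((rc+h*a-o)@a)/(d@a));v=P-rc
    # ex: far direction in ring plane, ey: left
    ex=-e2 if e2[0]<0 else e2; ey=np.cross(a,ex)
    return np.arctan2(v@ey,v@ex),np.hypot(v@ey,v@ex)*1e3,v@ex*1e3,v@ey*1e3
def cen(f,lo,hi,win):
    im=cv2.imread(f'pics/{f}.png');h=cv2.cvtColor(im,cv2.COLOR_BGR2HSV);m=cv2.inRange(h,lo,hi);w=np.zeros_like(m);x,y,X,Y=win;w[y:Y,x:X]=m[y:Y,x:X]
    ys,xs=np.nonzero(big(w));return np.array([xs.mean(),ys.mean()]),len(xs),(xs.min(),xs.max(),ys.min(),ys.max())
E
python3 - <<'E'
from h import *
o=cen('w2',(5,180,150),(16,255,255),(365,235,400,275));p=cen('w2',(0,0,150),(180,60,255),(325,262,350,292));print(o,p)
print('orange',ang('w2',o[0],.007));
print('paint top/low',ang('w2',(335.5,266.5),.016),ang('w2',(335.5,284),.008),ang('w2',(335.5,286.5),.008))
for uv in((260,320),(335,375),):pass
K,R,t=cam('w2');w=np.linalg.inv(K)
# plate outline left/right extremes at radius 37
for uv in((235+127/4,161+350/4),(235+662/4,161+370/4)):print(ang('w2',uv,-.012))
E
```

```text
(array([381.94202899, 253.84057971]), 69, (np.int64(378), np.int64(386), np.int64(249), np.int64(259))) (array([335.04090909, 275.32272727]), 220, (np.int64(330), np.int64(340), np.int64(265), np.int64(285)))
orange (np.float64(1.2125921174420413), np.float64(24.04121810909132), np.float64(8.42868257370989), np.float64(22.515272111181332))
paint top/low (np.float64(-0.05766466097718574), np.float64(17.20047581430354), np.float64(17.17188611388587), np.float64(-0.9913100070991039)) (np.float64(-0.03163859698501012), np.float64(23.89396495528927), np.float64(23.8820070135848), np.float64(-0.7558454125535146)) (np.float64(-0.03059999043158927), np.float64(25.11805869442425), np.float64(25.106299846644372), np.float64(-0.7684924117559327))
(np.float64(-1.5666259775909643), np.float64(37.33303922833727), np.float64(0.15569135913286744), np.float64(-37.332714584198946))
(np.float64(1.4903361495462533), np.float64(35.742685342669276), np.float64(2.872760822940171), np.float64(35.62705153053288))
```

Request:
drive_tool(deltas=[{"linear": [0,0,30],"twist": 0,"claw": 0.61},{"linear": [-30,-10,40],"twist": 0,"claw": 0.61},{"linear": [-65,-20,40],"twist": 0,"claw": 0.61},{"linear": [-100,-30,30],"twist": 0,"claw": 0.61},{"linear": [-135,-38,10],"twist": 0,"claw": 0.61},{"linear": [-165,-38,-20],"twist": 0,"claw": 0.61},{"linear": [-191,-38,-55],"twist": 0,"claw": 0.61},{"linear": [-191,-38,-95],"twist": 0,"claw": 0.61},{"linear": [-191,-38,-135],"twist": 0,"claw": 0.61},{"linear": [-191,-38,-175],"twist": 0,"claw": 0.61},{"linear": [-191,-38,-215],"twist": 0,"claw": 0.61},{"linear": [-191,-38,-250],"twist": 0,"claw": 0.61}])

```text
clock: 9.58
position: [0.3293, -0.0206, 0.0667]
ee_rot: [0.0, 0.046, 0.999, -0.0]
contact_force: [-0.2, 0.9, 0.2]
width: 0.0522
gripper_force: 0.0
```

Request:
drive_tool(deltas=[{"linear": [0,0,0],"twist": 0,"claw": 0.61},{"linear": [0,0,0],"twist": 0,"claw": 0.61},{"linear": [0,0,0],"twist": 0,"claw": 0.61}])

```text
clock: 9.83
position: [0.3316, -0.0206, 0.0694]
ee_rot: [0.001, 0.045, 0.999, -0.0]
contact_force: [-0.4, -0.0, 0.5]
width: 0.0523
gripper_force: 0.0
```

Request:
drive_tool(deltas=[{"linear": [0,0,-25],"twist": 0,"claw": 0.61},{"linear": [0,0,-45],"twist": 0,"claw": 0.61},{"linear": [0,0,-55],"twist": 0,"claw": 0.61},{"linear": [0,0,-58],"twist": 0,"claw": 0.61},{"linear": [0,0,-58],"twist": 0,"claw": 0.61}])

```text
clock: 10.25
position: [0.3318, -0.0202, 0.0112]
ee_rot: [0.001, 0.045, 0.999, -0.0]
contact_force: [0.5, 0.6, 0.1]
width: 0.0523
gripper_force: 0.0
```

Request:
drive_tool(deltas=[{"linear": [0,0,-1.5],"twist": 0,"claw": 0.61},{"linear": [0,0,-3],"twist": 0,"claw": 0.61},{"linear": [0,0,-3],"twist": 0,"claw": 0.61}])

```text
clock: 10.5
position: [0.3311, -0.0199, 0.0078]
ee_rot: [0.001, 0.044, 0.999, -0.0]
contact_force: [-0.1, -0.4, -0.6]
width: 0.0522
gripper_force: 0.0
```

Request:
drive_tool(deltas=[{"linear": [0,0,-1],"twist": 0,"claw": 0.61},{"linear": [0,0,-2],"twist": 0,"claw": 0.61},{"linear": [0,0,-2],"twist": 0,"claw": 0.61}])

```text
clock: 10.75
position: [0.3311, -0.0199, 0.0074]
ee_rot: [0.001, 0.044, 0.999, -0.0]
contact_force: [-5.3, 1.0, 40.0]
width: 0.052
gripper_force: 19.8
```

Request:
drive_tool(deltas=[{"linear": [0,0,-1],"twist": 0,"claw": 0.61},{"linear": [0,0,-2],"twist": 0,"claw": 0.61},{"linear": [0,0,-2],"twist": 0,"claw": 0.61}])

```text
clock: 11.0
position: [0.3311, -0.0199, 0.0072]
ee_rot: [0.001, 0.044, 0.999, -0.0]
contact_force: [-11.6, 2.3, 76.7]
width: 0.0521
gripper_force: 38.4
```

Request:
drive_tool(deltas=[{"linear": [0,0,30],"twist": 0,"claw": 0.9},{"linear": [0,0,70],"twist": 0,"claw": 0.9},{"linear": [0,0,110],"twist": 0,"claw": 0.9},{"linear": [0,0,150],"twist": 0,"claw": 0.9},{"linear": [0,0,190],"twist": 0,"claw": 0.9},{"linear": [0,0,230],"twist": 0,"claw": 0.9},{"linear": [0,5,270],"twist": 0,"claw": 0.9},{"linear": [10,10,305],"twist": 5,"claw": 0.9},{"linear": [30,20,335],"twist": 10,"claw": 0.9},{"linear": [65,30,350],"twist": 15,"claw": 0.9},{"linear": [100,40,350],"twist": 18,"claw": 0.9},{"linear": [135,45,350],"twist": 18,"claw": 0.9}])

```text
clock: 12.0
position: [0.4667, 0.0265, 0.3553]
ee_rot: [0.002, -0.114, 0.994, -0.0]
contact_force: [0.5, -0.7, -0.1]
width: 0.0769
gripper_force: 0.0
```

Request:
drive_tool(deltas=[{"linear": [30,0,0],"twist": 0,"claw": 0.9},{"linear": [39.5,0,0],"twist": 0,"claw": 0.9},{"linear": [39.5,0,0],"twist": 0,"claw": 0.9},{"linear": [39.5,0,0],"twist": 0,"claw": 0.9}])

```text
clock: 12.33
position: [0.5039, 0.0253, 0.3527]
ee_rot: [-0.001, -0.112, 0.994, 0.0]
contact_force: [-0.6, 0.1, -0.6]
width: 0.0768
gripper_force: 0.0
```

```bash
cat >> h.py <<'E'
def st():
    s=sensors.get_state();w,x,y,z=s['ee_rot'];ya=np.degrees(np.arctan2(1-2*(x*x+z*z),2*(x*y-w*z)));p=np.array(s['position'])*1e3
    print('pos',p.round(1),'psi',round(ya-84.87,1),'w',round(s['width']*1e3,1),'F',np.round(s['contact_force'],1),'M',np.round(s['moment'],2),'clk',s['clock']);return p,ya-84.87
def goal(psi,c=(510.5,26.0,245.2),sh=5,tip=-3,lead=7.4):
    b=np.deg2rad(psi-5.1);return np.array([c[0]-sh*np.cos(b),c[1]-sh*np.sin(b),c[2]+tip+lead])
E
python3 - <<'E'
from h import *
p,psi=st();print(goal(18)-p)
E
```

```text
pos [503.9  25.3 352.7] psi 18.0 w 76.8 F [-0.6  0.1 -0.6] M [0.   0.01 0.01] clk 12.3333
[   1.753921     -0.46154811 -103.05927388]
```

Request:
drive_tool(deltas=[{"linear": [1.5,-0.5,-30],"twist": 0,"claw": 0.9},{"linear": [1.5,-0.5,-60],"twist": 0,"claw": 0.9},{"linear": [1.5,-0.5,-85],"twist": 0,"claw": 0.9},{"linear": [1.5,-0.5,-98],"twist": 0,"claw": 0.9},{"linear": [1.5,-0.5,-102],"twist": 0,"claw": 0.8},{"linear": [1.5,-0.5,-102],"twist": 0,"claw": 0.75},{"linear": [1.5,-0.5,-102],"twist": 0,"claw": 0.75}])

```text
clock: 12.92
position: [0.5059, 0.0247, 0.2524]
ee_rot: [0.001, -0.112, 0.994, -0.0]
contact_force: [0.2, 0.2, 0.4]
width: 0.0642
gripper_force: 0.0
```

```bash
python3 - <<'E'
from h import *
p,psi=st();print(goal(18)-p);snap('wrist','w3');im=cv2.imread('pics/w3.png');snap('scene','s3')
x,y=proj('s3',RC)[0].astype(int)
a=cv2.resize(im[200:480,180:460],(400,400));b=cv2.resize(cv2.imread('pics/s3.png')[y-40:y+40,x-40:x+40],(400,400),interpolation=2)
cv2.imwrite('pics/g1.png',np.hstack([a,b]))
E
```

```text
pos [505.9  24.7 252.4] psi 18.0 w 64.2 F [0.2 0.2 0.4] M [-0.05 -0.02  0.03] clk 12.9167
[-0.28962305  0.19189413 -2.795936  ]
```

View pics/g1.png

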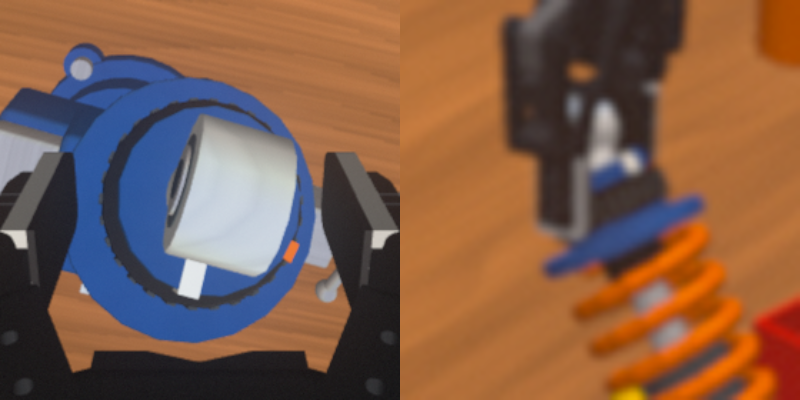

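The ring sits between the open fingers. In the left crop the orange line is at (291,251) and the white one at (192,280). In the right crop the near fingertip is just clear above the plate. I'm gripping now.

Request:
drive_tool(deltas=[{"linear": [0,0,-1.5],"twist": 0,"claw": 0.5},{"linear": [0,0,-1.5],"twist": 0,"claw": 0.4},{"linear": [0,0,-1.5],"twist": 0,"claw": 0.4},{"linear": [0,0,-1.5],"twist": 0,"claw": 0.4},{"linear": [0,0,-1.5],"twist": 0,"claw": 0.4}], squeeze=40)

```text
clock: 13.43
position: [0.5069, 0.0252, 0.2517]
ee_rot: [0.002, -0.112, 0.994, 0.0]
contact_force: [-0.8, 1.7, 6.5]
width: 0.05
gripper_force: 40.3
```

```bash
python3 - <<'E'
from h import *
p,psi=st();print(goal(18)-p)
E
```

```text
pos [506.9  25.2 251.7] psi 18.0 w 50.0 F [-0.8  1.7  6.5] M [0.14 0.24 0.03] clk 13.4333
[-1.25678945 -0.28025602 -2.05855278]
```

```bash
python3 - <<'E'
from h import *
a,e1,e2=frame(AZ);ex=-e2 if e2[0]<0 else e2;ey=np.cross(a,ex)
th=np.linspace(0,2*np.pi,721)
def cyl(r,h0,h1,n=29):
    return np.vstack([h*a+r*(np.cos(th)[:,None]*ex+np.sin(th)[:,None]*ey) for h in np.linspace(h0,h1,n)])
ring=cyl(26,-7,7);col=cyl(22.5,8,16)
def sup(P,psi,sh,tip,dl=0):
    b=np.deg2rad(psi-5.1);t=np.array([np.cos(b),np.sin(b),0]);n=np.array([-np.sin(b),np.cos(b),0])
    k=(np.abs(P@t+sh)<=11)&(P[:,2]>=tip);P=P[k];s=P@n
    i,j=np.argmax(s),np.argmin(s);return round(s[i],1),round(s[j],1),P[i].round(1),P[j].round(1)
for psi in(18,0):
  for sh in(3,5,7):
    for tip in(-3,0,3,5):
        r=sup(ring,psi,sh,tip);c=sup(col,psi,sh,tip);print(psi,sh,tip,'ring',r[:2],r[2],r[3],'col',c[:2])
E
```

```text
18 3 -3 ring (np.float64(26.8), np.float64(-26.8)) [-7.2 25.9  1.9] [  7.2 -25.9  -1.9] col (np.float64(25.0), np.float64(-20.7))
18 3 0 ring (np.float64(26.8), np.float64(-26.6)) [-7.2 25.9  1.9] [  9.1 -25.2   0. ] col (np.float64(25.0), np.float64(-20.7))
18 3 3 ring (np.float64(26.8), np.float64(-26.0)) [-5.6 26.2  3. ] [  7.3 -24.9   3. ] col (np.float64(25.0), np.float64(-20.7))
18 3 5 ring (np.float64(26.2), np.float64(-25.5)) [-2.6 26.3  5.1] [  6.7 -24.6   5. ] col (np.float64(25.0), np.float64(-20.7))
18 5 -3 ring (np.float64(26.8), np.float64(-26.8)) [-7.2 25.9  1.9] [  7.2 -25.9  -1.9] col (np.float64(25.0), np.float64(-20.7))
18 5 0 ring (np.float64(26.8), np.float64(-26.6)) [-7.2 25.9  1.9] [  9.1 -25.2   0. ] col (np.float64(25.0), np.float64(-20.7))
18 5 3 ring (np.float64(26.8), np.float64(-26.0)) [-5.6 26.2  3. ] [  7.3 -24.9   3. ] col (np.float64(25.0), np.float64(-20.7))
18 5 5 ring (np.float64(26.2), np.float64(-25.5)) [-2.6 26.3  5.1] [  6.7 -24.6   5. ] col (np.float64(25.0), np.float64(-20.7))
18 7 -3 ring (np.float64(26.8), np.float64(-26.8)) [-7.2 25.9  1.9
[... 1289 characters left out ...]
-4.6 -25.7   3.3] col (np.float64(22.5), np.float64(-22.5))
0 5 5 ring (np.float64(26.0), np.float64(-26.0)) [-1.7 26.3  5.7] [ -6.  -25.6   5.3] col (np.float64(22.5), np.float64(-22.5))
0 7 -3 ring (np.float64(26.0), np.float64(-26.0)) [-1.7 26.3  5.7] [ -0.3 -26.1  -2.9] col (np.float64(22.5), np.float64(-22.5))
0 7 0 ring (np.float64(26.0), np.float64(-26.0)) [-1.7 26.3  5.7] [ -2.6 -25.9   0.4] col (np.float64(22.5), np.float64(-22.5))
0 7 3 ring (np.float64(26.0), np.float64(-26.0)) [-1.7 26.3  5.7] [ -4.6 -25.7   3.3] col (np.float64(22.5), np.float64(-22.5))
0 7 5 ring (np.float64(26.0), np.float64(-26.0)) [-1.7 26.3  5.7] [ -6.  -25.6   5.3] col (np.float64(22.5), np.float64(-22.5))
```

Request:
drive_tool(deltas=[{"linear": [0,0,0],"twist": 0,"claw": 0.75},{"linear": [0,0,0],"twist": 0,"claw": 0.75},{"linear": [0,0.5,0],"twist": -6,"claw": 0.75},{"linear": [-0.5,1,0],"twist": -12,"claw": 0.75},{"linear": [-0.5,1.5,-2],"twist": -18,"claw": 0.75},{"linear": [-0.5,1.5,-5],"twist": -18,"claw": 0.5},{"linear": [-0.5,1.5,-5],"twist": -18,"claw": 0.4},{"linear": [-0.5,1.5,-5],"twist": -18,"claw": 0.4},{"linear": [-0.5,1.5,-5],"twist": -18,"claw": 0.4},{"linear": [-0.5,1.5,-5],"twist": -18,"claw": 0.4}])

```text
clock: 14.27
position: [0.5059, 0.0266, 0.2446]
ee_rot: [0.0, 0.044, 0.999, 0.0]
contact_force: [0.7, 1.5, 1.4]
width: 0.0503
gripper_force: 41.9
```

```bash
python3 - <<'E'
from h import *
p,psi=st();print(goal(0,tip=-6)-p)
E
```

```text
pos [505.9  26.6 244.6] psi 0.1 w 50.3 F [0.7 1.5 1.4] M [ 0.41 -0.1   0.14] clk 14.2667
[-0.38659436 -0.18979837  1.99614117]
```

Request:
drive_tool(deltas=[{"linear": [0,0,0],"twist": 0,"claw": 0.75},{"linear": [0,0,3.5],"twist": 0,"claw": 0.75},{"linear": [-1,-0.6,3.5],"twist": 5,"claw": 0.75},{"linear": [-2,-1.2,3.5],"twist": 10,"claw": 0.75},{"linear": [-2.3,-1.8,3.5],"twist": 15,"claw": 0.75},{"linear": [-2.3,-1.8,3.5],"twist": 15,"claw": 0.5},{"linear": [-2.3,-1.8,3.5],"twist": 15,"claw": 0.4},{"linear": [-2.3,-1.8,3.5],"twist": 15,"claw": 0.4},{"linear": [-2.3,-1.8,3.5],"twist": 15,"claw": 0.4},{"linear": [-2.3,-1.8,3.5],"twist": 15,"claw": 0.4}], squeeze=25)

```text
clock: 15.1
position: [0.5032, 0.0248, 0.2487]
ee_rot: [0.0, -0.086, 0.996, 0.0]
contact_force: [-2.8, 1.2, 5.9]
width: 0.0508
gripper_force: 25.7
```

```bash
python3 - <<'E'
from h import *
p,psi=st();print(goal(15,sh=7,tip=-4.5)-p);snap('wrist','w4')
print(cen('w4',(5,180,150),(16,255,255),(330,340,420,420)))
E
```

```text
pos [503.2  24.8 248.7] psi 15.0 w 50.8 F [-2.8  1.2  5.9] M [0.37 0.42 0.14] clk 15.1
[ 0.39179231  0.00492111 -0.58487496]
(array([385.21794872, 385.        ]), 78, (np.int64(381), np.int64(390), np.int64(378), np.int64(392)))
```

Request:
drive_tool(deltas=[{"linear": [0,0.4,0],"twist": -3,"claw": 0.4},{"linear": [0,0.8,0],"twist": -6,"claw": 0.4},{"linear": [-0.1,1.2,0],"twist": -9,"claw": 0.4},{"linear": [-0.1,1.6,0],"twist": -12,"claw": 0.4},{"linear": [-0.1,2,0],"twist": -15,"claw": 0.4},{"linear": [0,2.4,0],"twist": -18,"claw": 0.4},{"linear": [0,2.8,0],"twist": -21,"claw": 0.4},{"linear": [0.1,3.1,0],"twist": -24,"claw": 0.4},{"linear": [0.2,3.4,0],"twist": -27,"claw": 0.4},{"linear": [0.3,3.6,0],"twist": -30,"claw": 0.4},{"linear": [0.3,3.6,0],"twist": -30,"claw": 0.4}])

```text
clock: 16.07
position: [0.5041, 0.0288, 0.2481]
ee_rot: [0.0, 0.175, 0.985, 0.001]
contact_force: [-0.1, 2.6, 2.1]
width: 0.0506
gripper_force: 31.1
```

```bash
python3 - <<'E'
from h import *
p,psi=st();print(goal(-15,sh=7,tip=-4.5)-p);snap('wrist','w5')
h=cv2.cvtColor(cv2.imread('pics/w5.png'),cv2.COLOR_BGR2HSV)
rc=np.array([.5105,.026,.2452])
for f in('w4','w5'):
    h=cv2.cvtColor(cv2.imread(f'pics/{f}.png'),cv2.COLOR_BGR2HSV);m=cv2.inRange(h,(5,180,150),(16,255,255));n,l,s,c=cv2.connectedComponentsWithStats(m)
    for i in range(1,n):
        if s[i,4]>8:print(f,c[i].round(1),s[i,4],np.round(ang(f,c[i],.007,rc),2))
E
```

```text
pos [504.1  28.8 248.1] psi -15.1 w 50.6 F [-0.1  2.6  2.1] M [ 0.75 -0.14  0.21] clk 16.0667
[-0.20200549 -0.35966124  0.04073081]
w4 [422.  104.5] 16 [   2.96  114.41 -112.5    20.78]
w4 [413.1 121. ] 15 [   2.97  104.44 -102.87   18.05]
w4 [395.6 151.5] 44 [  2.99  86.71 -85.76  12.79]
w4 [385.2 385. ] 78 [ 1.27 25.15  7.43 24.03]
w5 [354.  36.] 25 [   2.81  133.8  -126.3    44.16]
w5 [355.   58.5] 14 [   2.79  122.   -114.63   41.74]
w5 [356.   85.5] 34 [   2.78  108.43 -101.22   38.86]
w5 [357. 134.] 11 [  2.74  85.56 -78.65  33.69]
w5 [354.3 146.5] 13 [  2.74  79.85 -73.47  31.29]
w5 [382.8 375.6] 197 [ 0.95 24.23 14.11 19.7 ]
```

Request:
drive_tool(deltas=[{"linear": [0,0,0],"twist": 0,"claw": 0.72},{"linear": [0,0,0],"twist": 0,"claw": 0.72},{"linear": [-0.1,-1,0],"twist": 6,"claw": 0.72},{"linear": [-0.2,-2,0],"twist": 13,"claw": 0.72},{"linear": [-0.3,-3,0],"twist": 20,"claw": 0.72},{"linear": [-0.4,-3.6,0],"twist": 27,"claw": 0.72},{"linear": [-0.4,-4,0],"twist": 31,"claw": 0.6},{"linear": [-0.4,-4,0],"twist": 31,"claw": 0.4},{"linear": [-0.4,-4,0],"twist": 31,"claw": 0.4},{"linear": [-0.4,-4,0],"twist": 31,"claw": 0.4},{"linear": [-0.4,-4,0],"twist": 31,"claw": 0.4}], squeeze=35)

```text
clock: 17.03
position: [0.5032, 0.0246, 0.2485]
ee_rot: [0.0, -0.095, 0.995, 0.0]
contact_force: [-1.7, 4.7, 5.2]
width: 0.05
gripper_force: 35.8
```

Request:
drive_tool(deltas=[{"linear": [0,0.4,0],"twist": -3,"claw": 0.4},{"linear": [0,0.8,0],"twist": -6,"claw": 0.4},{"linear": [-0.1,1.2,0],"twist": -9,"claw": 0.4},{"linear": [-0.1,1.6,0],"twist": -12,"claw": 0.4},{"linear": [-0.1,2,0],"twist": -15,"claw": 0.4},{"linear": [0,2.4,0],"twist": -18,"claw": 0.4},{"linear": [0,2.8,0],"twist": -21,"claw": 0.4},{"linear": [0.1,3.1,0],"twist": -24,"claw": 0.4},{"linear": [0.2,3.4,0],"twist": -27,"claw": 0.4},{"linear": [0.3,3.6,0],"twist": -31,"claw": 0.4},{"linear": [0.3,3.6,0],"twist": -31,"claw": 0.4}])

```text
clock: 17.95
position: [0.5038, 0.0288, 0.2481]
ee_rot: [0.0, 0.175, 0.985, 0.001]
contact_force: [-0.6, 5.3, 2.8]
width: 0.0506
gripper_force: 39.6
```

```bash
cat >> h.py <<'E'
def orange(f):
    rc=np.array([.5105,.026,.2452]);h=cv2.cvtColor(cv2.imread(f'pics/{f}.png'),cv2.COLOR_BGR2HSV);m=cv2.inRange(h,(5,180,150),(16,255,255));n,l,s,c=cv2.connectedComponentsWithStats(m)
    for i in range(1,n):
        a=ang(f,c[i],.007,rc)
        if s[i,4]>8 and a[1]<34:print(f,c[i].round(1),s[i],np.round(a,3))
    m=cv2.inRange(h,(0,0,150),(180,60,255));n,l,s,c=cv2.connectedComponentsWithStats(m)
    for i in range(1,n):
        a=ang(f,c[i],.012,rc)
        if 30<s[i,4]<1500 and a[1]<30:print(f,'white',c[i].round(1),s[i],np.round(a,3))
E
python3 - <<'E'
from h import *
p,psi=st();print(goal(-15,sh=7,tip=-4.5)-p);snap('wrist','w6');orange('w5');orange('w6')
E
```

```text
pos [503.8  28.8 248.1] psi -15.0 w 50.6 F [-0.6  5.3  2.8] M [ 1.26 -0.1   0.2 ] clk 17.95
[ 0.1390786  -0.43055211  0.01313311]
w5 [382.8 375.6] [375 367  17  18 197] [ 0.949 24.23  14.105 19.701]
w5 white [336.5 345. ] [331 324  13  41  93] [1.426 7.098 1.026 7.024]
w6 [372.6 397.7] [364 388  18  20 191] [ 0.63  24.724 19.974 14.57 ]
w6 white [336.7 346. ] [332 326  12  40  88] [1.418 7.128 1.088 7.044]
```

Request:
drive_tool(deltas=[{"linear": [0,0,0],"twist": 0,"claw": 0.72},{"linear": [0,0,0],"twist": 0,"claw": 0.72},{"linear": [-0.1,-1,0],"twist": 6,"claw": 0.72},{"linear": [-0.2,-2,0],"twist": 13,"claw": 0.72},{"linear": [-0.3,-3,0],"twist": 20,"claw": 0.72},{"linear": [-0.4,-3.6,0],"twist": 27,"claw": 0.72},{"linear": [-0.4,-4,0],"twist": 31,"claw": 0.6},{"linear": [-0.4,-4,0],"twist": 31,"claw": 0.4},{"linear": [-0.4,-4,0],"twist": 31,"claw": 0.4},{"linear": [-0.4,-4,0],"twist": 31,"claw": 0.4},{"linear": [-0.4,-4,0],"twist": 31,"claw": 0.4}], squeeze=35)

```text
clock: 18.92
position: [0.503, 0.0245, 0.2485]
ee_rot: [0.0, -0.095, 0.995, 0.001]
contact_force: [-1.4, 5.0, 4.0]
width: 0.0502
gripper_force: 35.5
```

Request:
drive_tool(deltas=[{"linear": [0,0.4,0],"twist": -3,"claw": 0.4},{"linear": [0,0.8,0],"twist": -6,"claw": 0.4},{"linear": [-0.1,1.2,0],"twist": -9,"claw": 0.4},{"linear": [-0.1,1.6,0],"twist": -12,"claw": 0.4},{"linear": [-0.1,2,0],"twist": -15,"claw": 0.4},{"linear": [0,2.4,0],"twist": -18,"claw": 0.4},{"linear": [0,2.8,0],"twist": -21,"claw": 0.4},{"linear": [0.1,3.1,0],"twist": -24,"claw": 0.4},{"linear": [0.2,3.4,0],"twist": -27,"claw": 0.4},{"linear": [0.3,3.6,0],"twist": -31,"claw": 0.4},{"linear": [0.3,3.6,0],"twist": -31,"claw": 0.4}])

```text
clock: 19.83
position: [0.5025, 0.0293, 0.2488]
ee_rot: [-0.001, 0.175, 0.985, 0.002]
contact_force: [-3.2, 6.4, 8.0]
width: 0.0498
gripper_force: 37.0
```

Request:
drive_tool(deltas=[{"linear": [0,0,0],"twist": 0,"claw": 0.72},{"linear": [0,0,0],"twist": 0,"claw": 0.72},{"linear": [-0.1,-1,0],"twist": 6,"claw": 0.72},{"linear": [-0.2,-2,0],"twist": 13,"claw": 0.72},{"linear": [-0.3,-3,0],"twist": 20,"claw": 0.72},{"linear": [-0.4,-3.6,0],"twist": 27,"claw": 0.72},{"linear": [-0.4,-4,0],"twist": 31,"claw": 0.72},{"linear": [-0.4,-4,0],"twist": 31,"claw": 0.72}])

```text
clock: 20.5
position: [0.5032, 0.0222, 0.2476]
ee_rot: [-0.0, -0.095, 0.995, -0.001]
contact_force: [-1.0, -0.0, 0.0]
width: 0.0616
gripper_force: 0.0
```

```bash
python3 - <<'E'
from h import *
p,psi=st();print(goal(15,sh=7,tip=-4.5)-p);snap('wrist','w7');orange('w7')
h=cv2.cvtColor(cv2.imread('pics/w7.png'),cv2.COLOR_BGR2HSV)
rc=np.array([.5105,.026,.2452])
a,e1,e2=frame(AZ);ex=-e2 if e2[0]<0 else e2
print('expected paint px',proj('w7',rc+.008*a+.0225*ex),proj('w7',rc+.007*a+.026*ex))
E
```

```text
pos [503.2  22.2 247.6] psi 16.1 w 61.6 F [-1. -0.  0.] M [ 0.01  0.05 -0.02] clk 20.5
[0.35840347 2.60622949 0.46640161]
w7 [339.1 430. ] [332 425  15  11 133] [ 0.327 25.702 24.341  8.254]
w7 white [310.5 349.5] [304 328  12  41  82] [-1.405  8.228  1.358 -8.115]
w7 white [408.2 385. ] [406 377   6  14  52] [ 1.398 28.206  4.845 27.787]
expected paint px [[317.38921297 418.98396192]] [[314.53667379 429.62095409]]
```

Request:
drive_tool(deltas=[{"linear": [0,2.5,0.5],"twist": -0.5,"claw": 0.6},{"linear": [0,2.5,0.5],"twist": -0.5,"claw": 0.4},{"linear": [0,2.5,0.5],"twist": -0.5,"claw": 0.4},{"linear": [0,2.5,0.5],"twist": -0.5,"claw": 0.4},{"linear": [0,2.5,0.5],"twist": -0.5,"claw": 0.4}])

```text
clock: 20.97
position: [0.503, 0.0248, 0.2487]
ee_rot: [-0.0, -0.09, 0.996, -0.001]
contact_force: [-1.1, -4.3, 2.1]
width: 0.0507
gripper_force: 36.2
```

Request:
drive_tool(deltas=[{"linear": [0,0.4,0],"twist": -3,"claw": 0.4},{"linear": [0,0.8,0],"twist": -6,"claw": 0.4},{"linear": [-0.1,1.2,0],"twist": -9,"claw": 0.4},{"linear": [-0.1,1.6,0],"twist": -12,"claw": 0.4},{"linear": [-0.1,2,0],"twist": -15,"claw": 0.4},{"linear": [0,2.4,0],"twist": -18,"claw": 0.4},{"linear": [0,2.8,0],"twist": -21,"claw": 0.4},{"linear": [0.1,3.1,0],"twist": -24,"claw": 0.4},{"linear": [0.2,3.4,0],"twist": -27,"claw": 0.4},{"linear": [0.3,3.6,0],"twist": -30,"claw": 0.4},{"linear": [0.3,3.6,0],"twist": -30,"claw": 0.4}])

```text
clock: 21.88
position: [0.5043, 0.0288, 0.2481]
ee_rot: [0.001, 0.17, 0.985, -0.0]
contact_force: [0.9, -6.4, -2.2]
width: 0.0502
gripper_force: 40.4
```

Request:
drive_tool(deltas=[{"linear": [0,0,0],"twist": 0,"claw": 0.72},{"linear": [0,0,0],"twist": 0,"claw": 0.8},{"linear": [0,0,5],"twist": 0,"claw": 0.9},{"linear": [0,0,20],"twist": 5,"claw": 0.9},{"linear": [0,0,45],"twist": 10,"claw": 0.9},{"linear": [5,-2,65],"twist": 15,"claw": 0.9},{"linear": [10,-4,78],"twist": 15,"claw": 0.9},{"linear": [17,-6,78],"twist": 15,"claw": 0.9},{"linear": [17,-6,78],"twist": 15,"claw": 0.9},{"linear": [17,-6,78],"twist": 15,"claw": 0.9}])

```text
clock: 22.72
position: [0.5201, 0.0236, 0.3255]
ee_rot: [-0.001, 0.04, 0.999, 0.0]
contact_force: [-0.1, 0.1, -0.2]
width: 0.0767
gripper_force: 0.0
```

```bash
python3 - <<'E'
from h import *
p,psi=st();snap('wrist','w8');orange('w8');orange('w2')
E
```

```text
pos [520.1  23.6 325.5] psi 0.5 w 76.7 F [-0.1  0.1 -0.2] M [ 0.   -0.03  0.09] clk 22.7167
w8 [324.5 287.2] [320 282  10  10  78] [1.1000e-02 2.5756e+01 2.5754e+01 2.8900e-01]
w8 white [322.8 272.1] [318 263  11  20 202] [-0.034 19.159 19.148 -0.654]
w2 [381.9 253.8] [378 249   9  11  69] [ 1.272 24.109  7.096 23.041]
w2 white [335.  275.3] [330 265  11  21 220] [-0.031 19.188 19.179 -0.586]
```

```bash
python3 - <<'E'
from h import *
snap('scene','s9');im=cv2.imread('pics/w8.png');b=cv2.imread('pics/s9.png')
cv2.imwrite('pics/f1.png',np.hstack([cv2.resize(im[225:325,274:374],(400,400),interpolation=2),cv2.resize(b[300:440,110:250],(400,400),interpolation=2)]))
E
```

```text
(no output)
```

View pics/f1.png

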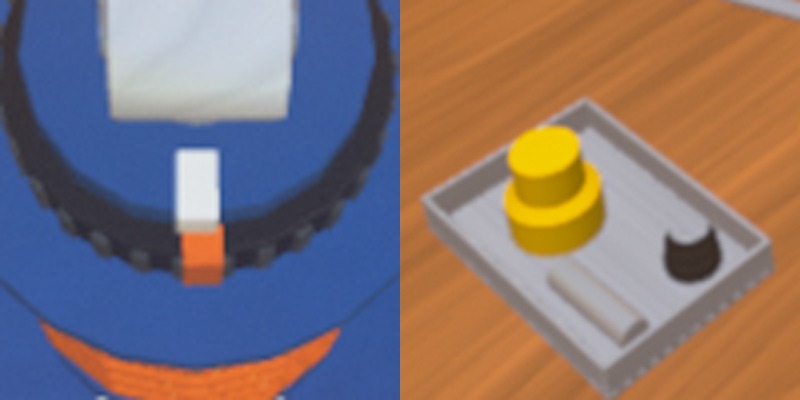

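The orange line sits about 1.3 px (roughly 0.03 rad) CCW of the white: orange at (202,255) in the crop, white at (197,190). The cap stands upright in the tray at (553,190). I'll do one small trim.

Request:
drive_tool(deltas=[{"linear": [-16.5,3,0],"twist": 1,"claw": 0.9},{"linear": [-16.5,3,-25],"twist": 1,"claw": 0.9},{"linear": [-16.5,3,-55],"twist": 1,"claw": 0.9},{"linear": [-16.5,3,-72],"twist": 1,"claw": 0.9},{"linear": [-16.5,3,-78],"twist": 1,"claw": 0.75},{"linear": [-16.5,3,-78],"twist": 1,"claw": 0.6},{"linear": [-16.5,3,-78],"twist": 1,"claw": 0.4},{"linear": [-16.5,3,-78],"twist": 1,"claw": 0.4},{"linear": [-16.5,3,-78],"twist": 1,"claw": 0.4},{"linear": [-16.5,3,-78],"twist": 1,"claw": 0.4},{"linear": [-16.5,3,-78],"twist": 1,"claw": 0.4}])

```text
clock: 23.73
position: [0.5027, 0.0267, 0.2476]
ee_rot: [-0.002, 0.031, 1.0, 0.0]
contact_force: [-2.6, 1.5, -13.6]
width: 0.0497
gripper_force: 39.0
```

```bash
python3 - <<'E'
from h import *
p,psi=st();print(goal(0,sh=7,tip=-5)-p);snap('wrist','w9');orange('w9')
E
```

```text
pos [502.7  26.7 247.6] psi 1.5 w 49.7 F [ -2.6   1.5 -13.6] M [0.19 0.5  0.15] clk 23.7333
[ 0.84132436 -0.08424695  0.0217592 ]
w9 [321.  431.3] [314 425  15  11 120] [1.1000e-02 2.6177e+01 2.6175e+01 2.8200e-01]
```

Request:
drive_tool(deltas=[{"linear": [0,0.2,0],"twist": -1.5,"claw": 0.4},{"linear": [0,0.4,0],"twist": -3,"claw": 0.4},{"linear": [0,0.4,0],"twist": -3.5,"claw": 0.4},{"linear": [0,0.4,0],"twist": -3.5,"claw": 0.4}])

```text
clock: 24.12
position: [0.5028, 0.0273, 0.2476]
ee_rot: [-0.002, 0.061, 0.998, 0.001]
contact_force: [-3.0, -0.7, -15.9]
width: 0.0504
gripper_force: 39.1
```

```bash
python3 - <<'E'
from h import *
p,psi=st();snap('wrist','w10');orange('w10')
E
```

```text
pos [502.8  27.3 247.6] psi -1.9 w 50.4 F [ -3.   -0.7 -15.9] M [0.97 0.55 0.65] clk 24.1167
w10 [319.9 431.4] [313 428  15   8 118] [-0.041 26.295 26.273 -1.077]
```

Request:
drive_tool(deltas=[{"linear": [0,0,0],"twist": 0,"claw": 0.72},{"linear": [0,0,0],"twist": 0,"claw": 0.8},{"linear": [0,0,5],"twist": 0,"claw": 0.9},{"linear": [0,0,20],"twist": 0,"claw": 0.9},{"linear": [0,0,45],"twist": 0,"claw": 0.9},{"linear": [5,-2,70],"twist": 2,"claw": 0.9},{"linear": [17,-2,78],"twist": 2,"claw": 0.9},{"linear": [17,-2,78],"twist": 2,"claw": 0.9},{"linear": [17,-2,78],"twist": 2,"claw": 0.9}])

```text
clock: 24.92
position: [0.5223, 0.0245, 0.3285]
ee_rot: [0.003, 0.045, 0.999, -0.0]
contact_force: [0.1, -0.2, 0.2]
width: 0.0768
gripper_force: 0.0
```

```bash
python3 - <<'E'
from h import *
p,psi=st();snap('wrist','w11');orange('w11');orange('w8')
E
```

```text
pos [522.3  24.5 328.5] psi 0.0 w 76.8 F [ 0.1 -0.2  0.2] M [-0.04  0.02  0.03] clk 24.9167
w11 [320.  280.5] [316 277   9   8  72] [-0.041 25.937 25.915 -1.071]
w11 white [320.8 265.2] [316 256  11  20 207] [-0.035 19.188 19.177 -0.668]
w8 [324.5 287.2] [320 282  10  10  78] [1.1000e-02 2.5756e+01 2.5754e+01 2.8900e-01]
w8 white [322.8 272.1] [318 263  11  20 202] [-0.034 19.159 19.148 -0.654]
```

Request:
drive_tool(deltas=[{"linear": [0,0,30],"twist": 0,"claw": 0.9},{"linear": [0,0,50],"twist": 0,"claw": 0.9},{"linear": [0,0,50],"twist": 0,"claw": 0.9},{"linear": [0,0,50],"twist": 0,"claw": 0.9}])

```text
clock: 25.3
position: [0.5208, 0.0248, 0.377]
ee_rot: [0.001, 0.045, 0.999, -0.0]
contact_force: [-0.4, -1.1, 0.3]
width: 0.0768
gripper_force: 0.0
```

```bash
python3 -c "
from rig import manip
print(manip.sign_off())"
```

```text
the job is handed in; nothing more can be done
None
```

Job handed in at 25 s of 58: the cap stands open end down in the tray, the orange line is within about 1° of the white one, and the arm is clear; a fingertip check on the bare bench pressed to 77 N, under the 120 N wrist limit.

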